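Take the left-hand spinner nut off a fan under repair

ROBOT

A 6-joint arm with a two-finger parallel gripper is mounted at the origin on the work surface. World frame = base frame: x ahead of the robot, y to its left, z up, the work surface at z = 0. Lengths are in mm, angles in rad, forces in N, time in s.
With the tool pointing down it reaches from about 350 to 975 mm from the base axis. Payload 7.1 kg.
Tool frame: the origin (TCP) lies midway between the tips of the shut fingers; the grasp point (between the pads) lies 19 mm behind it (ctrl.grasp_offset is the distance from the TCP to the grasp point, in mm); z points along the fingers, y is the line along which they close (so a half turn about z gives the same grasp; the last joint's range is limited). The gripper opens to 88 mm and grips with 3 to 60 N. Pads are 20 mm wide; open, the fingers measure 115 mm over their backs; the gripper's body (75 mm by 178 mm) begins 61 mm behind the grasp point.
Start: joints at [-1.319, 0.423, 1.63, -0, 1.089, -0.019], TCP at [167.208, -602.201, 222.675] pointing down, gripper open.
Joint ranges: [-3, 3], [-0.9, 2.11], [0.09, 2.58], [-1.31, 4.45], [0.11, 2.69], [-2.54, 2.54]. Speed limits (rad/s): [2.39, 2.39, 3.01, 3.14, 3.14, 3.14].

INTERFACE

Orientations are given as a rotation vector (axis times angle).
In Python, from workcell import ctrl gives the robot as it stands. The module is installed in compiled form; this text tells all that it offers.
- The arm moves only by the tool servo_tool, never from a script. Its argument "rows" is a list of rows, each a list of 7 numbers: the turn, a rotation vector about the tool's x, y, z as a fraction of full scale, then the shift along the tool's x, y, z as a fraction of full scale, then the finger opening in mm, from 0 to 87.8. A call has 1 to 10 rows; each row is the pose to reach, as a shift and turn from the pose commanded when the call began, along the tool's axes at that moment; what a row does not reach only later rows make up. Full scale, the value 1, is 20 cm for a shift and 1.5 rad for a turn. A row lasts 1/8 s, in which the tool goes at most 62.5 mm and 10.7 degrees, less where a joint would pass 70% of its speed; a pose out of reach is approached as far as the arm can. A call with a number of a shift or a turn outside -1 to 1 is refused whole. A call with a gripper value outside its range is refused whole. The fingers move at their own pace and stop on an object; the grip force is fixed at half the most. Time passes only in rows, so rows that repeat a pose let the fingers close. It gives the time, the measured TCP pose, the force, the opening and the grip force at its end, in the units of the state.
- ctrl.get_obs(): the state, without advancing time (a new reading comes with each control period).
- ctrl.get_image(name): name is "scene" or "top"; returns (picture, depth): 384x512x3 uint8, red, green, blue; 384x512 float32, mm along the optical axis (not along the pixel's ray), 0 where there is no reading.
- ctrl.camera_info(name): a dict with "intrinsics" (3x3 intrinsics, pixels), "k1" (the pictures are not rectified: a ray, as slopes to the right and down, at radius r is drawn at 1 + k1 r^2 times it, then the intrinsics apply), "R" (3x3) and "t" (3): a world point X has camera coordinates R X + t. Camera axes: x right, y down, z forward; pixel columns grow to the right and rows downward; lengths in mm; the calibration is good to about 2 mm. A picture is of the moment at which its call begins. camera_info takes no time and is no camera call.
- ctrl.close_job(): hands the job in; it is judged then, once.
The state is a dict: "t": time; "qpos": joint angles; "qvel": joint speeds; "joint_torque": joint torques, N m; "ee_pos": TCP position; "orientation": TCP orientation; "ft_force": force on the tool from outside, world axes, zero at the start; "moment": the same for the moment, N m; "width": finger opening in mm; "grasp_force": force on a finger pad.
Only numpy, scipy, OpenCV 4.12 (cv2) and the standard library are available. Lean on these libraries where they do the work, as an engineer would, in place of code of your own. Each camera call takes 0.05 s, during which the arm holds its last target. There are 200 camera calls.

TASK

A desk fan lies on its back for repair and the spinner nut that holds its blades has a left-hand thread. Loosen the nut by turning it clockwise (seen from above), feeling for when it comes free and never forcing, prising or pulling it, then lift it off the shaft and set it down gently, standing on its open base with the wing up, in the empty compartment of the parts tray. Leave everything else on the bench where it is and do not lean on the blades.

Things in the scene. Friction and masses are not known exactly. Their poses are not given: they have to be found in the camera images.
- fan: Desk fan motor on its back in a fixture fixed to the bench: aluminium base plate 200 x 160 x 12 mm, grey round motor 104 mm across, shaft pointing straight up, three white blades reaching 123 mm from the axis, about 98 to 119 mm above the bench. Origin: centre of the plate's underside, on the shaft axis; z up.
- blade_stop (a point): Midway between two upright steel pins on the fan (10 mm thick, 85 mm from the axis, tops 135 mm above the bench) that flank one blade and stop the rotor. Blades and shaft swing easily with the nut, 0.4 rad in all, until a stop holds them; only then does the nut unscrew. Point on the base plate, 12 mm above the bench.
- shaft (a point): Point on the shaft axis 125.5 mm above the bench, at about the height of the nut's underside when it is screwed on; z up. The shaft is 12 mm thick and its tip stands 15.5 mm above this point, inside the nut.
- nut: Loose grey plastic spinner nut, about 60 g: a round skirt 40 mm across and 27 mm high, open below, with an upright wing on top (a bar 44 mm long along the nut's x, 14 mm thick along its y, from 26 to 58 mm above the underside). Origin at the centre of its underside, z up along its axis.
- nut_grip (a point): Middle of the nut's wing, on the nut's axis 50 mm above its underside (fingertips must stay above 28 mm, where the round skirt begins); x along the wing, fingers close along y.
- nut_thread (a point): On the nut's axis, 8 mm above its underside. Coarse left-hand thread (10 mm per turn) on two cross pins of the shaft; a sprung washer loads it with 12 to 20 N, roughly 0.1 to 0.4 N m to turn. Clockwise it rises 1 to 3 mm, gets slack, then lifts off. Engaged, it goes up 4 mm at most; once free nothing holds it. Over 80 N from shaft and washer breaks it.
- nut_top (a point): Top of the nut's wing, 58 mm above its underside. How far the nut must turn is unknown: 0.9 to 2.4 rad clockwise in all, with the rotor's swing. About 0.4 rad past where it comes free it meets the next thread start and must not be forced there (it still lifts off). Anticlockwise it only tightens.
- tray: Steel parts tray fixed to the bench, 130 mm along its x, 220 mm along its y, 26 mm high, walls and floor 4 mm, a divider across the middle making two compartments each about 122 x 104 mm. One (towards its -y) holds a small aluminium capacitor and a brass disc. Origin at the centre of its underside, z up.
- tray_empty (a point): Centre of the floor of the tray's empty compartment (its +y half), 4 mm above the bench; axes as the tray.
- capacitor: Bystander: aluminium can 26 mm across, 34 mm high, standing in the other compartment. Origin at the centre of its underside.
- collar: Bystander: brass disc 32 mm across, 10 mm high, lying in the other compartment. Origin at the centre of its underside.
- screwdriver: Bystander: screwdriver lying on the bench.
- spanner: Bystander: steel spanner lying on the bench.
- brush: Bystander: brush lying on the bench.
- cleaner: Bystander: bottle 52 mm across, 150 mm high, on the bench.
- spool: Bystander: spool of solder 64 mm across, 60 mm high,, on the bench.
- screwjar: Bystander: pale jar with a white lid, 60 mm across, 60 mm high, on the bench.
There are look-alikes about, which are no part of the job. Leave any yellow look-alike of the nut alone.

How it is judged (in metres and radians):
On the way:
1. the nut is unscrewed and lifted off straight above the shaft (z of nut in the frame of shaft above 0.016 m and horizontal distance between nut and shaft below 0.03 m), for 0.05 s.
At the end, for the whole second after the job is handed in: The nut stands on the floor of the tray's empty compartment, wholly within its walls, wing up (within 7 degrees), released and at rest (x of nut in the frame of tray_empty between -0.045 and 0.045 m and y of nut in the frame of tray_empty between -0.038 and 0.038 m and z of nut in the frame of tray_empty below 0.004 m and angle between nut's own z axis and vertical below 0.12 rad and linear speed of nut below 0.02 m/s and contact force between the fingers and nut below 0.1 N); the robot touches nothing.
It fails at once if the nut is forced on its thread or shaft (over 80 N) (contact force between nut and fan above 80 N).
It fails at once if the nut is dropped or banged into the tray (over 40 N) (contact force between nut and tray above 40 N).
It fails at once if the gripper or arm leans on the fan or its blades (over 15 N) (contact force between any of the fingers, the arm and fan above 15 N).
It fails at once if a bystander is pushed more than 20 mm (distance of any of capacitor, collar, screwdriver, spanner, brush, cleaner, spool, screwjar from where it was at the start of the episode above 0.02 m).
It also fails if it takes over 72 s, if anything falls off the work surface, if the arm or the gripper's body presses on something with over 40 N, if the wrist force passes 120 N, or if a joint passes its speed limit or range.

## Working session

There is one attempt and no reset: what is moved stays moved. The work goes in short steps, Python scripts to look and compute and a tool call to move; the robot and the scene stay as the last step left them, time stands still between calls to the robot, and variables do not carry over. Pictures are saved under pics/ and viewed, at most 10 in all, crops included, and the job is handed in when it is done.

Besides the shell and the picture viewer there is one more tool, called as name(argument=value, ...) on one line, values as JSON. servo_tool: Moves the arm, as the interface text tells. Its arguments: {"type":"object","properties":{"rows":{"type":"array","items":{"type":"array","items":{"type":"number"}}}},"required":["rows"]}

```bash
mkdir -p pics
cat > h.py <<'E'
import numpy as np, cv2
from workcell import ctrl
def world(name,depth,us,vs):
    c=ctrl.camera_info(name);K=np.array(c["intrinsics"]);R=np.array(c["R"]);t=np.array(c["t"])
    d=np.array([c["k1"],0,0,0,0],float)
    p=cv2.undistortPointsIter(np.array(np.c_[us,vs],float).reshape(-1,1,2),K,d,None,None,(3,50,1e-9)).reshape(-1,2)
    z=depth[np.array(vs).astype(int),np.array(us).astype(int)]
    return (np.c_[p*z[:,None],z]-t)@R
def onplane(name,us,vs,h):
    c=ctrl.camera_info(name);K=np.array(c["intrinsics"]);R=np.array(c["R"]);t=np.array(c["t"])
    d=np.array([c["k1"],0,0,0,0],float)
    p=cv2.undistortPointsIter(np.array(np.c_[us,vs],float).reshape(-1,1,2),K,d,None,None,(3,50,1e-9)).reshape(-1,2)
    r=np.c_[p,np.ones(len(p))]@R; o=-R.T@t
    return o+r*((h-o[2])/r[:,2])[:,None]
E
python3 - <<'E'
from h import *
for n in("top","scene"):
    im,d=ctrl.get_image(n); np.savez(n+"0.npz",im=im,d=d)
    cv2.imwrite(f"pics/{n}0.png",cv2.resize(im[:,:,::-1],(800,600),interpolation=cv2.INTER_CUBIC))
    c=ctrl.camera_info(n);print(n,-np.array(c["R"]).T@c["t"],c["k1"],np.round(c["R"],2).tolist())
o=ctrl.get_obs();print(o["orientation"],o["ee_pos"],o["t"],ctrl.grasp_offset)
E
```

```text
top [ 315.85427397  -36.74090563 1479.19682424] -0.1418825875975307 [[-0.03, -1.0, 0.02], [-0.99, 0.02, -0.17], [0.17, -0.02, -0.99]]
scene [939.89310042 598.73686007 890.16507959] -0.022691090438711942 [[-0.85, 0.52, -0.01], [0.37, 0.6, -0.71], [-0.36, -0.61, -0.7]]
[-3.11155212e+00 -4.23805344e-01  2.31828880e-04] [ 167.07038579 -601.76505783  222.01637451] 0.1 18.700000000000003
```

View pics/top0.png

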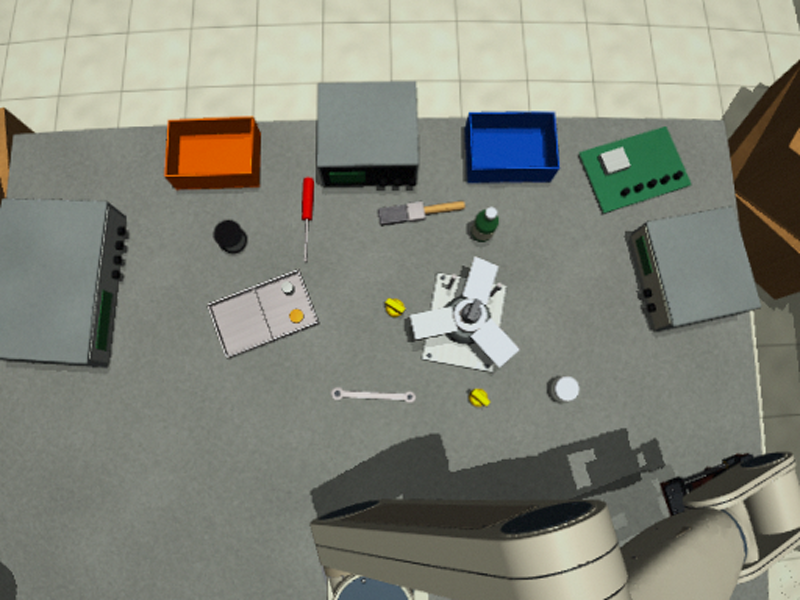

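View pics/scene0.png

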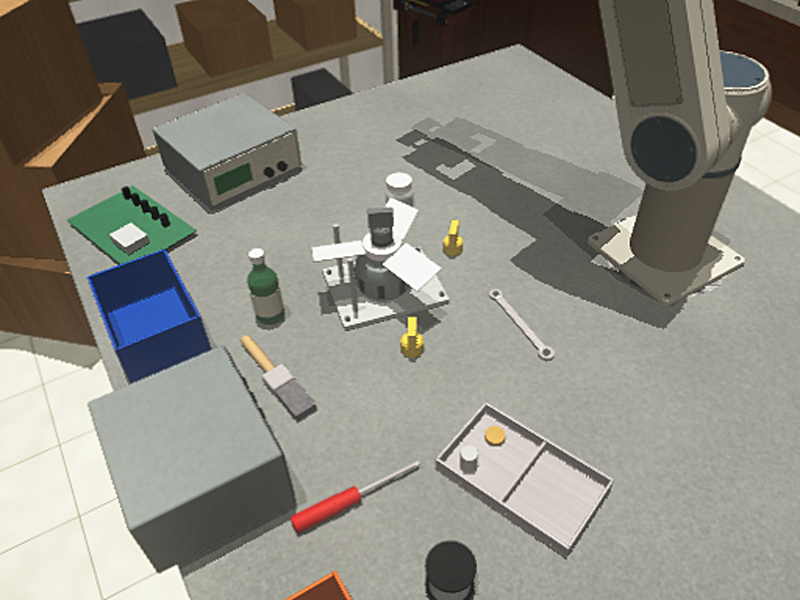

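Top view (800x600): the nut is the grey wing on the fan at (473,312), and the look-alikes are yellow wings at (395,307) and (479,397). The scene view shows the grey nut at (380,222) and the yellow ones at (453,238) and (412,338). The choice is the grey one on the fan. The empty tray compartment is at top (237,322); the other holds the can (288,288) and the disc (297,316).

Run:
```python
from h import *
for n,(u0,v0,r) in {"top":(303,200,45),"scene":(243,142,45)}.items():
    D=np.load(n+"0.npz");d=D["d"];im=D["im"]
    vv,uu=np.mgrid[v0-r:v0+r,u0-r:u0+r];u=uu.ravel();v=vv.ravel()
    P=world(n,d,u,v);ok=d[v,u]>0
    g=ok&(P[:,2]>155)&(P[:,2]<200)
    Q=P[g];print(n,g.sum(),"z pct",np.percentile(Q[:,2],[5,50,95]))
    tp=Q[Q[:,2]>176]
    (c,s,a)=cv2.minAreaRect(tp[:,:2].astype(np.float32));print("wing top",c,s,a,tp.mean(0),len(tp))
    w=np.linalg.eigh(np.cov(tp[:,:2].T))[1][:,1];print("axis deg",np.degrees(np.arctan2(w[1],w[0])))
    lo=ok&(P[:,2]>90)&(P[:,2]<122);
    cr=cv2.resize(im[v0-r:v0+r,u0-r:u0+r,::-1],(540,540),interpolation=cv2.INTER_CUBIC)
    cv2.imwrite(f"pics/c_{n}.png",cr)
a=cv2.imread("pics/c_top.png");b=cv2.imread("pics/c_scene.png")
cv2.imwrite("pics/crop0.png",cv2.resize(np.hstack([a,b]),(800,400)))
# tray from top: rim outer corners via depth
D=np.load("top0.npz");d=D["d"]
vv,uu=np.mgrid[165:240,125:212];u=uu.ravel();v=vv.ravel();P=world("top",d,u,v)
print("bench z",np.median(P[:,2][(u<130)]))
c=(P[:,2]>14)&(P[:,2]<60)&(d[v,u]>0)
m=np.zeros(d.shape,np.uint8);m[v[c],u[c]]=255
m=cv2.morphologyEx(m,cv2.MORPH_CLOSE,np.ones((5,5)))
k=max(cv2.findContours(m,0,1)[0],key=cv2.contourArea).reshape(-1,2)
X=onplane("top",k[:,0],k[:,1],26)
R=cv2.minAreaRect(X[:,:2].astype(np.float32));print("tray",R,cv2.boxPoints(R).round().tolist())
for p in((237,322),(263,313),(297,316),(288,288)):
    print(p,onplane("top",[p[0]*.64],[p[1]*.64],4)[0].round(), world("top",d,[int(p[0]*.64)],[int(p[1]*.64)])[0].round())
```

```text
top 76 z pct [155.65269877 183.07538798 188.49365856]
wing top (517.9883422851562, -209.79869079589844) (13.065653800964355, 41.896480560302734) 65.24275970458984 [ 516.66744045 -208.43954788  184.62323365] 54
axis deg 157.0998910834418
scene 210 z pct [156.44302242 175.45469729 187.06224595]
wing top (520.3150634765625, -206.88232421875) (18.2365779876709, 42.96681594848633) 63.635215759277344 [ 521.39056827 -205.45233288  183.65677017] 101
axis deg 152.98153051952346
bench z -0.3947752440667709
tray ((545.6736450195312, 242.3985595703125), (133.8197021484375, 221.62753295898438), 20.439844131469727) [[444.0, 323.0], [522.0, 115.0], [647.0, 162.0], [570.0, 370.0]]
(237, 322) [529. 303.   4.] [529. 305.   6.]
(263, 313) [549. 244.   4.] [547. 242.  19.]
(297, 316) [540. 166.   4.] [539. 165.  18.]
(288, 288) [605. 187.   4.] [599. 183.  40.]
```

View pics/crop0.png

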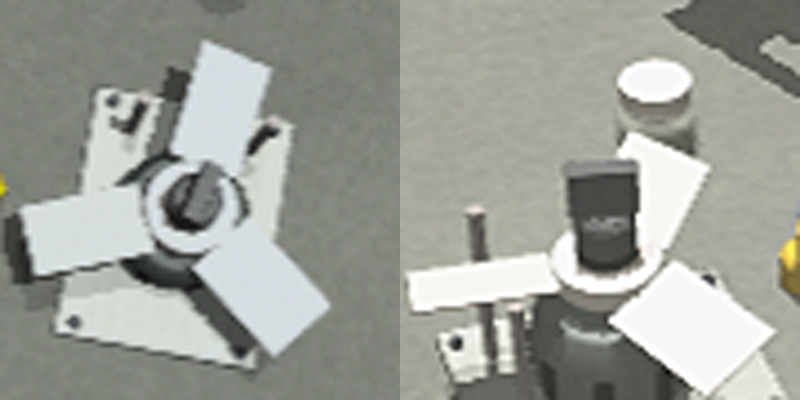

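The crop confirms it: dark-grey wing nut on the white hub, wing along about 154.5°, centre about (519,-208), top at about 184 (expected 183.5). The tray is 134x222, centre (546,242), with its long axis at about 110°.

```bash
cat > go.py <<'E'
import sys
from h import *
from scipy.spatial.transform import Rotation as Ro
o=ctrl.get_obs();R=Ro.from_rotvec(o["orientation"]);M=R.as_matrix()
yaw=np.degrees(np.arctan2(M[1,0],M[0,0]))
print("t",round(o["t"],2),"pos",o["ee_pos"].round(1),"yaw",yaw.round(1),"tz",M[:,2].round(4),"q",o["qpos"].round(2),"F",np.round(o["ft_force"],1),"M",np.round(o["moment"],2),"w",round(float(o["width"]),1),"g",np.round(o["grasp_force"],1))
if len(sys.argv)>4:
    x,y,z,w=map(float,sys.argv[1:5])
    a=np.radians(w);T=np.array([[np.cos(a),np.sin(a),0],[np.sin(a),-np.cos(a),0],[0,0,-1]])
    dw=np.radians((w-yaw)); 
    r=Ro.from_matrix(M.T@T).as_rotvec()
    print("turn frac",(r/1.5).round(3),"shift frac",(M.T@(np.array([x,y,z])-o["ee_pos"])/200).round(4))
E
python3 go.py 519 -208 225 154.5
```

```text
t 0.1 pos [ 167.1 -601.8  222. ] yaw 15.5 tz [-3.0e-04  1.3e-03 -1.0e+00] q [-1.32  0.42  1.63  0.    1.09 -0.02] F [-0.  -0.2  0.4] M [ 0.   -0.06  0.  ] w 88.1 g 0.0
turn frac [-0.000e+00 -1.000e-03 -1.617e+00] shift frac [ 2.2221 -1.4265 -0.013 ]
```

servo_tool(rows=[[0, 0, -0.12, 0.2, -0.12, 0, 60], [0, 0, -0.24, 0.4, -0.25, 0, 60], [0, 0, -0.36, 0.6, -0.38, 0, 60], [0, 0, -0.48, 0.8, -0.51, 0, 60], [0, 0, -0.6, 1, -0.64, 0, 60], [0, 0, -0.72, 1, -0.64, 0, 60], [0, 0, -0.84, 1, -0.64, 0, 60], [0, 0, -0.9, 1, -0.64, 0, 60]])

```text
t: 1.1
ee_pos: [325.7, -425.0, 222.4]
orientation: [-2.16, -2.281, -0.0]
ft_force: [-0.2, -0.4, -0.1]
width: 59.8
grasp_force: 0.0
```

```bash
python3 go.py 519 -208 225 154.5
```

```text
t 1.1 pos [ 325.7 -425.   222.4] yaw 93.1 tz [-4.e-04  5.e-04 -1.e+00] q [-0.94  0.29  1.83 -0.    1.02 -0.99] F [-0.2 -0.4 -0.1] M [-0.05 -0.13 -0.04] w 59.8 g 0.0
turn frac [-0.    -0.    -0.714] shift frac [ 1.0305  1.024  -0.0128]
```

servo_tool(rows=[[0, 0, -0.12, 0.18, 0.18, -0.01, 60], [0, 0, -0.24, 0.36, 0.36, -0.01, 60], [0, 0, -0.36, 0.54, 0.54, -0.01, 60], [0, 0, -0.48, 0.72, 0.72, -0.01, 60], [0, 0, -0.6, 0.8, 0.8, -0.01, 60], [0, 0, -0.714, 0.8, 0.8, -0.01, 60], [0, 0, -0.714, 0.8, 0.8, -0.01, 60]])

```text
t: 1.98
ee_pos: [477.5, -257.1, 224.4]
orientation: [-0.702, -3.062, -0.0]
ft_force: [0.3, 0.4, -0.2]
width: 60.0
grasp_force: 0.0
```

```bash
python3 go.py 519 -208 225 154.5
python3 - <<'E'
from h import *
for n,(u0,v0,r) in {"top":(303,200,45),"scene":(243,142,45)}.items():
    im,d=ctrl.get_image(n)
    vv,uu=np.mgrid[v0-r:v0+r,u0-r:u0+r];u=uu.ravel();v=vv.ravel();P=world(n,d,u,v)
    # dark nut vs white hub: wing-top points
    tp=P[(d[v,u]>0)&(P[:,2]>177)&(P[:,2]<191)&(np.hypot(P[:,0]-519,P[:,1]+208)<28)]
    if len(tp)>9: print(n,len(tp),cv2.minAreaRect(tp[:,:2].astype(np.float32)))
    hub=P[(P[:,2]>90)&(P[:,2]<123)&(np.hypot(P[:,0]-519,P[:,1]+208)<160)]; print("blades ctr",cv2.minEnclosingCircle(hub[:,:2].astype(np.float32)))
    cv2.imwrite(f"pics/b_{n}.png",im[:,:,::-1])
E
```

```text
t 1.98 pos [ 477.5 -257.1  224.4] yaw 154.2 tz [-6.e-04  3.e-04 -1.e+00] q [-0.52  0.3   1.81 -0.    1.03 -1.64] F [ 0.3  0.4 -0.2] M [ 0.03 -0.15  0.04] w 60.0 g 0.0
turn frac [ 0.    -0.    -0.004] shift frac [-0.08    0.3115 -0.0033]
blades ctr ((549.3011474609375, -183.29583740234375), 117.15804290771484)
scene 94 ((520.0671997070312, -206.63368225097656), (19.3154296875, 42.176979064941406), 57.6224250793457)
blades ctr ((520.11181640625, -208.36537170410156), 125.23302459716797)
```

servo_tool(rows=[[0, 0, -0.003, -0.04, 0.155, 0, 60], [0, 0, -0.003, -0.08, 0.313, 0, 60], [0, 0, -0.003, -0.08, 0.313, 0, 60], [0, 0, -0.003, -0.08, 0.313, 0.15, 60], [0, 0, -0.003, -0.08, 0.313, 0.25, 60], [0, 0, -0.003, -0.08, 0.313, 0.33, 60], [0, 0, -0.003, -0.08, 0.313, 0.33, 60]])

```text
t: 2.95
ee_pos: [518.0, -208.4, 157.6]
orientation: [-0.695, -3.061, -0.001]
ft_force: [0.0, 0.5, 0.2]
width: 59.9
grasp_force: 0.0
```

```bash
python3 go.py 519.5 -208 158 154.5
python3 - <<'E'
from h import *
a=ctrl.get_image("top")[0][145:255,240:380,::-1];b=ctrl.get_image("scene")[0][80:190,180:320,::-1]
cv2.imwrite("pics/near.png",cv2.resize(np.hstack([a,b]),(800,314),interpolation=cv2.INTER_CUBIC))
E
```

```text
t 2.95 pos [ 518.  -208.4  157.6] yaw 154.4 tz [-2.3e-03  9.0e-04 -1.0e+00] q [-0.4   0.41  1.83 -0.    0.91 -1.53] F [0.  0.5 0.2] M [ 0.03 -0.07 -0.08] w 59.9 g 0.0
turn frac [-0.    -0.002 -0.001] shift frac [-0.0061  0.0052 -0.002 ]
```

View pics/near.png

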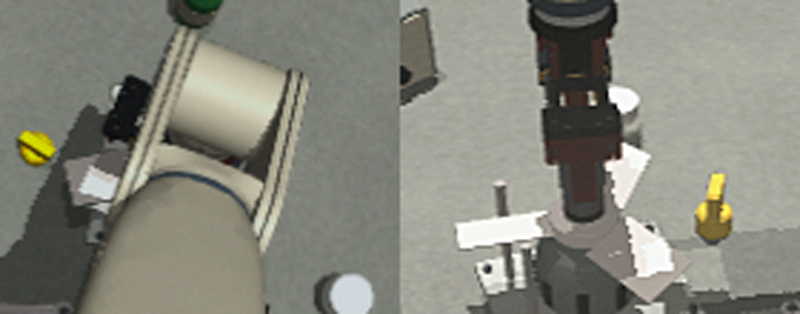

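The scene half shows the near finger at (585,180) in front of the wing, with its tip above the hub and the blades clear. I'll close the gripper next.

servo_tool(rows=[[0, 0, 0, -0.005, 0.003, 0, 40], [0, 0, 0, -0.005, 0.003, 0, 24], [0, 0, 0, -0.005, 0.003, 0, 16], [0, 0, 0, -0.005, 0.003, 0, 10], [0, 0, 0, -0.005, 0.003, 0, 5], [0, 0, 0, -0.005, 0.003, 0, 5]])

```text
t: 3.8
ee_pos: [520.2, -208.2, 158.7]
orientation: [-0.694, -3.064, 0.0]
ft_force: [-0.7, -1.2, 1.3]
width: 13.7
grasp_force: 30.0
```

```bash
python3 go.py
```

```text
t 3.8 pos [ 520.2 -208.2  158.7] yaw 154.5 tz [-1.e-04 -2.e-04 -1.e+00] q [-0.4   0.41  1.82 -0.    0.91 -1.53] F [-0.7 -1.2  1.3] M [-0.2   0.04 -0.  ] w 13.7 g 30.0
```

servo_tool(rows=[[0, 0, 0.04, 0, 0, 0, 5], [0, 0, 0.08, 0, 0, 0, 5], [0, 0, 0.12, 0, 0, 0, 5], [0, 0, 0.16, 0, 0, 0, 5], [0, 0, 0.2, 0, 0, 0, 5], [0, 0, 0.2, 0, 0, 0, 5]])

```text
t: 4.55
ee_pos: [520.4, -208.0, 159.0]
orientation: [1.143, 2.926, 0.0]
ft_force: [-0.7, -0.1, 4.8]
width: 14.0
grasp_force: 30.0
```

```bash
python3 go.py
```

```text
t 4.55 pos [ 520.4 -208.   159. ] yaw 137.3 tz [ 2.e-04  0.e+00 -1.e+00] q [-0.4   0.41  1.82  0.    0.91 -1.23] F [-0.7 -0.1  4.8] M [ 0.07  0.17 -0.03] w 14.0 g 30.0
```

servo_tool(rows=[[0, 0, 0.03, 0, 0, 0, 5], [0, 0, 0.07, 0, 0, 0, 5], [0, 0, 0.1, 0, 0, 0, 5], [0, 0, 0.13, 0, 0, 0, 5], [0, 0, 0.13, 0, 0, 0, 5]])

```text
t: 5.18
ee_pos: [520.6, -208.0, 159.2]
orientation: [1.422, 2.801, 0.0]
ft_force: [-0.6, 0.6, 5.2]
width: 14.2
grasp_force: 30.0
```

```bash
python3 go.py
```

```text
t 5.17 pos [ 520.6 -208.   159.2] yaw 126.2 tz [ 6.e-04 -0.e+00 -1.e+00] q [-0.4   0.41  1.82  0.    0.91 -1.03] F [-0.6  0.6  5.2] M [0.2  0.18 0.04] w 14.2 g 30.0
```

servo_tool(rows=[[0, 0, 0.03, 0, 0, 0, 5], [0, 0, 0.06, 0, 0, 0, 5], [0, 0, 0.1, 0, 0, 0, 5], [0, 0, 0.1, 0, 0, 0, 5]])

```text
t: 5.68
ee_pos: [520.7, -208.0, 159.4]
orientation: [1.628, 2.686, 0.001]
ft_force: [-1.0, 1.1, 7.6]
width: 13.9
grasp_force: 30.0
```

```bash
python3 go.py
```

```text
t 5.67 pos [ 520.7 -208.   159.4] yaw 117.6 tz [ 1.e-03 -1.e-04 -1.e+00] q [-0.4   0.41  1.82  0.    0.91 -0.88] F [-1.   1.1  7.6] M [0.24 0.16 0.  ] w 13.9 g 30.0
```

servo_tool(rows=[[0, 0, 0.03, 0, 0, -0.001, 5], [0, 0, 0.06, 0, 0, -0.002, 5], [0, 0, 0.1, 0, 0, -0.003, 5], [0, 0, 0.13, 0, 0, -0.003, 5], [0, 0, 0.13, 0, 0, -0.003, 5]])

```text
t: 6.3
ee_pos: [520.8, -207.9, 159.6]
orientation: [1.881, 2.516, 0.001]
ft_force: [1.4, 1.9, 4.0]
width: 13.5
grasp_force: 30.0
```

```bash
python3 go.py
```

```text
t 6.3 pos [ 520.8 -207.9  159.6] yaw 106.4 tz [ 1.e-03  2.e-04 -1.e+00] q [-0.4   0.41  1.82  0.    0.91 -0.69] F [1.4 1.9 4. ] M [ 0.45 -0.25  0.04] w 13.5 g 30.0
```

servo_tool(rows=[[0, 0, 0.03, 0, 0, -0.001, 5], [0, 0, 0.06, 0, 0, -0.002, 5], [0, 0, 0.1, 0, 0, -0.003, 5], [0, 0, 0.1, 0, 0, -0.003, 5]])

```text
t: 6.8
ee_pos: [520.4, -208.0, 159.7]
orientation: [2.064, 2.368, 0.0]
ft_force: [2.2, 2.0, 0.3]
width: 14.1
grasp_force: 30.0
```

```bash
python3 go.py
python3 - <<'E'
from h import *
b=ctrl.get_image("scene")[0][70:190,160:320,::-1]
cv2.imwrite("pics/near2.png",cv2.resize(b,(800,600),interpolation=cv2.INTER_CUBIC))
E
```

```text
t 6.8 pos [ 520.4 -208.   159.7] yaw 97.9 tz [ 3.e-04  1.e-04 -1.e+00] q [-0.4   0.41  1.82  0.    0.91 -0.54] F [2.2 2.  0.3] M [ 0.16 -0.37 -0.01] w 14.1 g 30.0
```

View pics/near2.png

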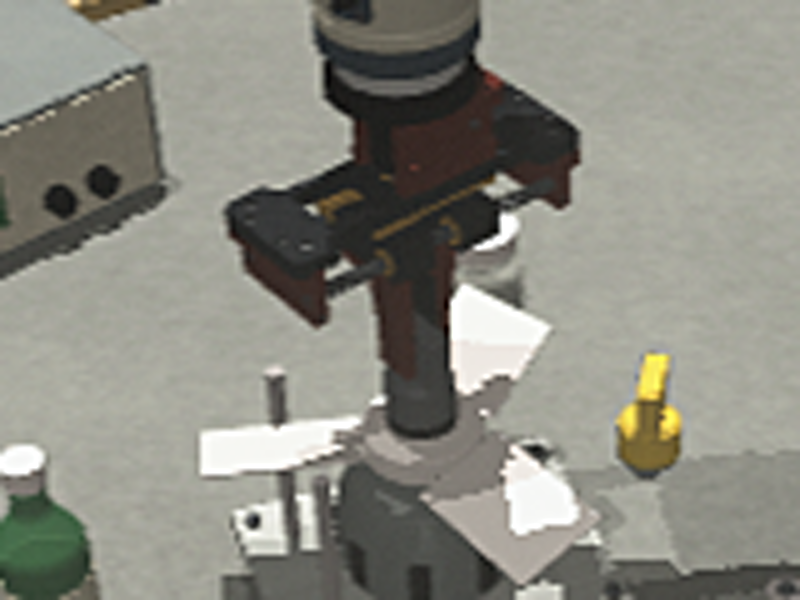

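The blades have stayed put between the pins and the wing has turned with the fingers. The upward force has gone slack, so I'll turn a little more and feel gently.

servo_tool(rows=[[0, 0, 0.03, 0, 0, -0.001, 5], [0, 0, 0.06, 0, 0, -0.001, 5], [0, 0, 0.08, 0, 0, -0.001, 5], [0, 0, 0.08, 0, 0, -0.001, 5]])

```text
t: 7.35
ee_pos: [520.1, -208.0, 159.9]
orientation: [-2.203, -2.239, 0.0]
ft_force: [1.7, 0.0, -1.2]
width: 14.0
grasp_force: 30.0
```

```bash
python3 go.py
```

```text
t 7.35 pos [ 520.1 -208.   159.9] yaw 90.9 tz [-4.e-04  1.e-04 -1.e+00] q [-0.4   0.41  1.82 -0.    0.91 -0.42] F [ 1.7  0.  -1.2] M [ 0.06 -0.3   0.09] w 14.0 g 30.0
```

servo_tool(rows=[[0, 0, 0, 0, 0, -0.003, 5], [0, 0, 0, 0, 0, -0.006, 5], [0, 0, 0, 0, 0, -0.006, 5]])

```text
t: 7.72
ee_pos: [519.9, -207.9, 160.5]
orientation: [-2.203, -2.238, 0.001]
ft_force: [3.0, -0.2, -12.0]
width: 13.8
grasp_force: 30.0
```

```bash
python3 go.py
```

```text
t 7.72 pos [ 519.9 -207.9  160.5] yaw 90.9 tz [-9.e-04  4.e-04 -1.e+00] q [-0.4   0.41  1.82  0.    0.91 -0.42] F [  3.   -0.2 -12. ] M [-0.09 -0.63  0.01] w 13.8 g 30.0
```

Still engaged (12 N down). I'll relax and turn further.

servo_tool(rows=[[0, 0, 0, 0, 0, 0.004, 5], [0, 0, 0.03, 0, 0, 0.004, 5], [0, 0, 0.06, 0, 0, 0.004, 5], [0, 0, 0.1, 0, 0, 0.003, 5], [0, 0, 0.13, 0, 0, 0.003, 5], [0, 0, 0.13, 0, 0, 0.003, 5]])

```text
t: 8.48
ee_pos: [519.9, -207.8, 160.6]
orientation: [-2.41, -2.014, 0.001]
ft_force: [1.3, 0.6, -7.8]
width: 13.6
grasp_force: 30.0
```

```bash
python3 go.py
```

```text
t 8.47 pos [ 519.9 -207.8  160.6] yaw 79.7 tz [-8.e-04  4.e-04 -1.e+00] q [-0.4   0.41  1.82  0.    0.91 -0.22] F [ 1.3  0.6 -7.8] M [ 0.22 -0.26  0.03] w 13.6 g 30.0
```

servo_tool(rows=[[0, 0, 0, 0, 0, -0.003, 5], [0, 0, 0, 0, 0, -0.005, 5], [0, 0, 0, 0, 0, -0.005, 5]])

```text
t: 8.85
ee_pos: [519.8, -207.8, 161.1]
orientation: [-2.41, -2.013, 0.001]
ft_force: [3.1, 1.6, -15.2]
width: 13.6
grasp_force: 30.0
```

```bash
python3 go.py
```

```text
t 8.85 pos [ 519.8 -207.8  161.1] yaw 79.7 tz [-1.2e-03  5.0e-04 -1.0e+00] q [-0.4   0.41  1.82  0.    0.91 -0.22] F [  3.1   1.6 -15.2] M [ 0.17 -0.46 -0.  ] w 13.6 g 30.0
```

servo_tool(rows=[[0, 0, 0, 0, 0, 0.008, 5], [0, 0, 0.03, 0, 0, 0.008, 5], [0, 0, 0.06, 0, 0, 0.008, 5], [0, 0, 0.1, 0, 0, 0.007, 5], [0, 0, 0.13, 0, 0, 0.007, 5], [0, 0, 0.13, 0, 0, 0.007, 5]])

```text
t: 9.6
ee_pos: [520.6, -208.8, 161.4]
orientation: [2.594, 1.769, 0.0]
ft_force: [-2.2, -2.0, -0.3]
width: 13.7
grasp_force: 30.0
```

```bash
python3 go.py
```

```text
t 9.6 pos [ 520.6 -208.8  161.4] yaw 68.6 tz [ 0.0011 -0.0014 -1.    ] q [-0.4   0.41  1.82 -0.    0.91 -0.03] F [-2.2 -2.  -0.3] M [-0.31  0.33  0.01] w 13.7 g 30.0
```

servo_tool(rows=[[0, 0, 0, 0, 0, -0.003, 5], [0, 0, 0, 0, 0, -0.005, 5], [0, 0, 0, 0, 0, -0.005, 5]])

```text
t: 9.98
ee_pos: [520.6, -208.5, 161.6]
orientation: [2.595, 1.769, 0.0]
ft_force: [-1.7, -3.3, -0.8]
width: 13.6
grasp_force: 30.0
```

```bash
python3 go.py
```

```text
t 9.97 pos [ 520.6 -208.5  161.6] yaw 68.6 tz [ 7.e-04 -8.e-04 -1.e+00] q [-0.4   0.41  1.82 -0.    0.91 -0.03] F [-1.7 -3.3 -0.8] M [-0.81  0.23  0.01] w 13.6 g 30.0
```

It has gone slack at about 1.5 rad. I'll lift gently and check.

servo_tool(rows=[[0, 0, 0, 0, 0, -0.005, 5], [0, 0, 0, 0, 0, -0.01, 5], [0, 0, 0, 0, 0, -0.01, 5]])

```text
t: 10.35
ee_pos: [520.5, -208.3, 163.4]
orientation: [2.595, 1.769, 0.0]
ft_force: [0.2, -5.4, -3.1]
width: 13.5
grasp_force: 30.0
```

```bash
python3 go.py
```

```text
t 10.35 pos [ 520.5 -208.3  163.4] yaw 68.6 tz [ 5.e-04 -5.e-04 -1.e+00] q [-0.4   0.41  1.82 -0.    0.92 -0.03] F [ 0.2 -5.4 -3.1] M [-1.01 -0.01  0.01] w 13.5 g 30.0
```

servo_tool(rows=[[0, 0, 0, 0, 0, -0.005, 5], [0, 0, 0, 0, 0, -0.01, 5], [0, 0, 0, 0, 0, -0.01, 5]])

```text
t: 10.72
ee_pos: [519.9, -207.7, 165.5]
orientation: [-2.595, -1.769, 0.0]
ft_force: [-3.4, -1.8, 0.6]
width: 14.1
grasp_force: 30.0
```

```bash
python3 go.py
```

```text
t 10.72 pos [ 519.9 -207.7  165.5] yaw 68.5 tz [-8.e-04  6.e-04 -1.e+00] q [-0.4   0.4   1.82  0.    0.92 -0.03] F [-3.4 -1.8  0.6] M [-0.52  0.54 -0.04] w 14.1 g 30.0
```

Free. I'll lift it straight off, slowly at first.

servo_tool(rows=[[0, 0, 0, 0, 0, -0.02, 5], [0, 0, 0, 0, 0, -0.04, 5], [0, 0, 0, 0, 0, -0.06, 5], [0, 0, 0, 0, 0, -0.08, 5], [0, 0, 0, 0, 0, -0.12, 5], [0, 0, 0, 0, 0, -0.2, 5], [0, 0, 0, 0, 0, -0.3, 5], [0, 0, 0, 0, 0, -0.4, 5], [0, 0, 0, 0, 0, -0.4, 5]])

```text
t: 11.85
ee_pos: [521.4, -208.5, 247.6]
orientation: [2.593, 1.767, 0.004]
ft_force: [0.2, 0.0, -0.3]
width: 13.7
grasp_force: 30.0
```

```bash
python3 - <<'E'
from h import *
im=ctrl.get_image("scene")[0][:,:,::-1]
cv2.imwrite("pics/near3.png",cv2.resize(im[60:210,140:340],(800,600),interpolation=cv2.INTER_CUBIC))
# tray corner check from the scene view: grey-pink tray pixels, undisturbed by arm
D=np.load("scene0.npz");d=D["d"];vv,uu=np.mgrid[250:360,270:400];u=uu.ravel();v=vv.ravel();P=world("scene",d,u,v)
c=(d[v,u]>0)&(P[:,2]>21)&(P[:,2]<31)&(np.hypot(P[:,0]-546,P[:,1]-242)<135)
print(cv2.minAreaRect(P[c][:,:2].astype(np.float32)))
E
python3 go.py 528 290 245 110
```

```text
((548.3142700195312, 244.23324584960938), (133.64031982421875, 220.56040954589844), 20.289997100830078)
t 11.9 pos [ 520.7 -208.2  246.3] yaw 68.5 tz [ 2.e-03 -8.e-04 -1.e+00] q [-0.4   0.3   1.75  0.    1.08 -0.03] F [ 0.2 -0.2 -1.5] M [-0.03 -0.1   0.03] w 13.7 g 30.0
turn frac [ 0.001  0.001 -0.482] shift frac [ 2.3317 -0.8775  0.0047]
```

View pics/near3.png

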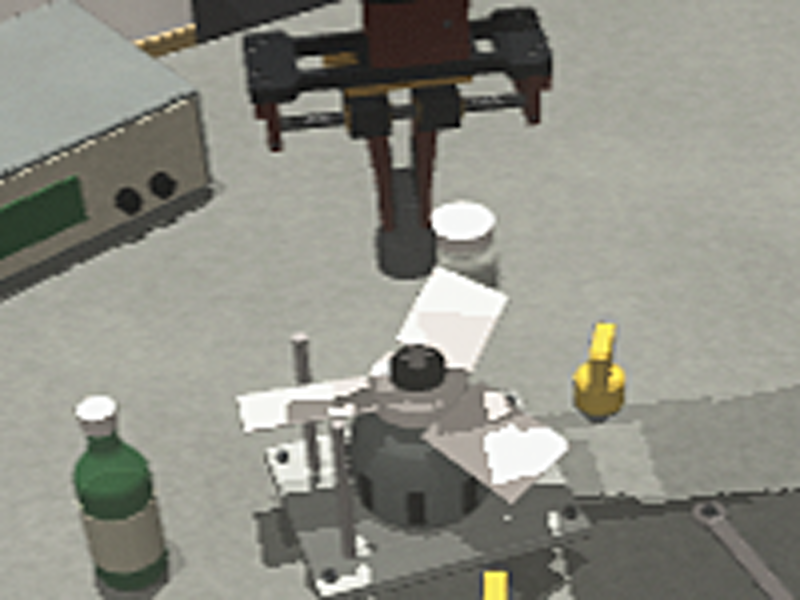

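The nut is in the grip at (405,220), well above the bare shaft at (418,365); the yellow look-alikes and the jar are untouched. Next stop is the empty compartment, centre about (528,294).

servo_tool(rows=[[0, 0, 0, 0.1, -0.04, 0, 5], [0, 0, 0, 0.28, -0.11, 0, 5], [0, 0, 0, 0.48, -0.18, 0, 5], [0, 0, 0, 0.68, -0.26, 0, 5], [0, 0, 0, 0.88, -0.33, 0, 5], [0, 0, 0, 1, -0.38, 0, 5]])

```text
t: 12.65
ee_pos: [521.5, 8.8, 244.3]
orientation: [-2.593, -1.77, 0.002]
ft_force: [1.3, -0.1, -0.2]
width: 13.3
grasp_force: 30.0
```

servo_tool(rows=[[0, 0, 0, 0.18, -0.07, 0, 5], [0, 0, 0, 0.38, -0.14, 0, 5], [0, 0, 0, 0.58, -0.22, 0, 5], [0, 0, 0, 0.78, -0.29, 0, 5], [0, 0, 0, 0.95, -0.36, 0, 5], [0, 0, 0, 1, -0.38, 0, 5], [0, 0, 0, 1, -0.38, 0, 5]])

```text
t: 13.52
ee_pos: [524.2, 220.3, 244.6]
orientation: [-2.595, -1.771, 0.002]
ft_force: [1.0, -0.1, -0.6]
width: 14.0
grasp_force: 30.0
```

```bash
python3 go.py 528 294 60 68.5
```

```text
t 13.53 pos [524.2 220.3 244.6] yaw 68.6 tz [-1.3e-03 -7.0e-04 -1.0e+00] q [ 0.38  0.32  1.74 -0.    1.09  0.75] F [ 1.  -0.1 -0.6] M [-0.07 -0.06 -0.04] w 14.0 g 30.0
turn frac [-0.001  0.001  0.002] shift frac [ 0.3512 -0.1157  0.9227]
```

servo_tool(rows=[[0, 0, 0, 0.18, -0.06, 0, 5], [0, 0, 0, 0.35, -0.115, 0.05, 5], [0, 0, 0, 0.35, -0.115, 0.2, 5], [0, 0, 0, 0.35, -0.115, 0.4, 5], [0, 0, 0, 0.35, -0.115, 0.6, 5], [0, 0, 0, 0.35, -0.115, 0.78, 5], [0, 0, 0, 0.35, -0.115, 0.9, 5], [0, 0, 0, 0.35, -0.115, 0.92, 5], [0, 0, 0, 0.35, -0.115, 0.92, 5]])

```text
t: 14.65
ee_pos: [529.7, 292.8, 61.7]
orientation: [2.597, 1.768, 0.0]
ft_force: [-0.0, -0.5, 0.2]
width: 13.9
grasp_force: 30.0
```

```bash
python3 go.py 528 294 40 68.5
python3 - <<'E'
from h import *
a,d=ctrl.get_image("scene")
cv2.imwrite("pics/tray.png",cv2.resize(a[230:365,260:420,::-1],(711,600),interpolation=cv2.INTER_CUBIC))
E
```

```text
t 14.65 pos [529.7 292.8  61.7] yaw 68.5 tz [ 1.e-04 -0.e+00 -1.e+00] q [ 0.49  0.61  1.76 -0.    0.77  0.86] F [-0.  -0.5  0.2] M [-0.07 -0.1   0.02] w 13.9 g 30.0
turn frac [ 0. -0. -0.] shift frac [ 0.0026 -0.0101  0.1085]
```

View pics/tray.png

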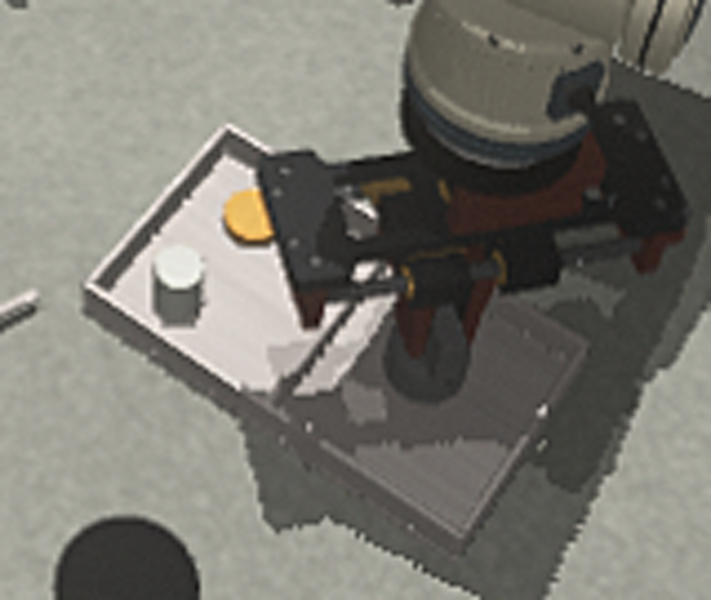

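The nut hangs upright over the empty compartment at (430,360), clear of the divider and the walls. I'll lower it gently.

servo_tool(rows=[[0, 0, 0, 0, 0, 0.04, 5], [0, 0, 0, 0, 0, 0.08, 5], [0, 0, 0, 0, 0, 0.1, 5], [0, 0, 0, 0, 0, 0.11, 5], [0, 0, 0, 0, 0, 0.115, 5], [0, 0, 0, 0, 0, 0.115, 5]])

```text
t: 15.45
ee_pos: [529.4, 293.4, 38.3]
orientation: [-2.596, -1.769, -0.0]
ft_force: [-0.2, 0.2, -0.5]
width: 14.1
grasp_force: 30.0
```

```bash
python3 go.py
```

```text
t 15.45 pos [529.4 293.4  38.3] yaw 68.5 tz [ 0.  0. -1.] q [0.49 0.65 1.76 0.   0.73 0.86] F [-0.2  0.2 -0.5] M [-0.   -0.07 -0.01] w 14.1 g 30.0
```

servo_tool(rows=[[0, 0, 0, 0, 0, 0.003, 5], [0, 0, 0, 0, 0, 0.006, 5], [0, 0, 0, 0, 0, 0.01, 5], [0, 0, 0, 0, 0, 0.01, 5]])

```text
t: 15.95
ee_pos: [529.3, 293.4, 36.2]
orientation: [-2.596, -1.769, 0.0]
ft_force: [-0.6, -0.5, -0.5]
width: 13.8
grasp_force: 30.0
```

```bash
python3 go.py
```

```text
t 15.95 pos [529.3 293.4  36.2] yaw 68.5 tz [-1.e-04 -0.e+00 -1.e+00] q [0.49 0.65 1.76 0.   0.73 0.86] F [-0.6 -0.5 -0.5] M [-0.07 -0.09 -0.02] w 13.8 g 30.0
```

servo_tool(rows=[[0, 0, 0, 0, 0, 0.003, 5], [0, 0, 0, 0, 0, 0.005, 5], [0, 0, 0, 0, 0, 0.005, 5]])

```text
t: 16.32
ee_pos: [529.4, 293.4, 35.7]
orientation: [2.596, 1.769, 0.0]
ft_force: [-0.9, -0.8, 4.9]
width: 13.9
grasp_force: 30.0
```

servo_tool(rows=[[0, 0, 0, 0, 0, 0.003, 5], [0, 0, 0, 0, 0, 0.005, 5], [0, 0, 0, 0, 0, 0.005, 5]])

```text
t: 16.7
ee_pos: [529.5, 293.5, 35.5]
orientation: [2.596, 1.769, 0.001]
ft_force: [-3.6, -1.2, 12.1]
width: 13.9
grasp_force: 30.0
```

Contact. I'll relax, open and retreat straight up.

servo_tool(rows=[[0, 0, 0, 0, 0, -0.006, 5], [0, 0, 0, 0, 0, -0.006, 5], [0, 0, 0, 0, 0, -0.006, 18], [0, 0, 0, 0, 0, -0.006, 30], [0, 0, 0, 0, 0, -0.006, 40], [0, 0, 0, 0, 0, -0.006, 40], [0, 0, 0, 0, 0, -0.1, 40], [0, 0, 0, 0, 0, -0.3, 40], [0, 0, 0, 0, 0, -0.6, 40], [0, 0, 0, 0, 0, -0.9, 40]])

```text
t: 17.95
ee_pos: [529.1, 293.3, 217.2]
orientation: [2.596, 1.769, 0.001]
ft_force: [1.3, 1.0, -0.4]
width: 40.2
grasp_force: 0.0
```

servo_tool(rows=[[0, 0, 0, -0.3, 0, -0.1, 40], [0, 0, 0, -0.6, 0, -0.1, 40], [0, 0, 0, -0.9, 0, -0.1, 40], [0, 0, 0, -1, 0, -0.1, 40], [0, 0, 0, -1, 0, -0.1, 40]])

```text
t: 18.58
ee_pos: [456.4, 106.7, 235.4]
orientation: [2.598, 1.766, 0.003]
ft_force: [0.1, -0.9, 0.1]
width: 39.9
grasp_force: 0.0
```

```bash
python3 go.py
python3 - <<'E'
from h import *
a,d=ctrl.get_image("scene")
cv2.imwrite("pics/fin.png",cv2.resize(a[230:365,260:420,::-1],(711,600),interpolation=cv2.INTER_CUBIC))
for n in("scene","top"):
    d=ctrl.get_image(n)[1];v,u=[x.ravel() for x in np.mgrid[0:384,0:512]];P=world(n,d,u,v)
    g=(d[v,u]>0)&(P[:,2]>50)&(P[:,2]<75)&(np.hypot(P[:,0]-529,P[:,1]-293)<40);Q=P[g]
    if len(Q)>5: print(n,len(Q),Q.mean(0).round(1),np.percentile(Q[:,2],95),cv2.minAreaRect(Q[:,:2].astype(np.float32)))
E
```

```text
t 18.57 pos [456.4 106.7 235.4] yaw 68.4 tz [ 1.7e-03  6.0e-04 -1.0e+00] q [0.2  0.17 1.95 0.   1.01 0.58] F [ 0.1 -0.9  0.1] M [-0.05 -0.07 -0.02] w 39.9 g 0.0
scene 158 [533.6 296.2  60.7] 64.47488785655952 ((531.9696044921875, 294.57110595703125), (43.54289245605469, 14.25426959991455), 67.800048828125)
top 37 [532.3 299.9  60.6] 65.58339131810527 ((532.1920776367188, 298.16925048828125), (32.27793884277344, 14.130363464355469), 68.04427337646484)
```

View pics/fin.png

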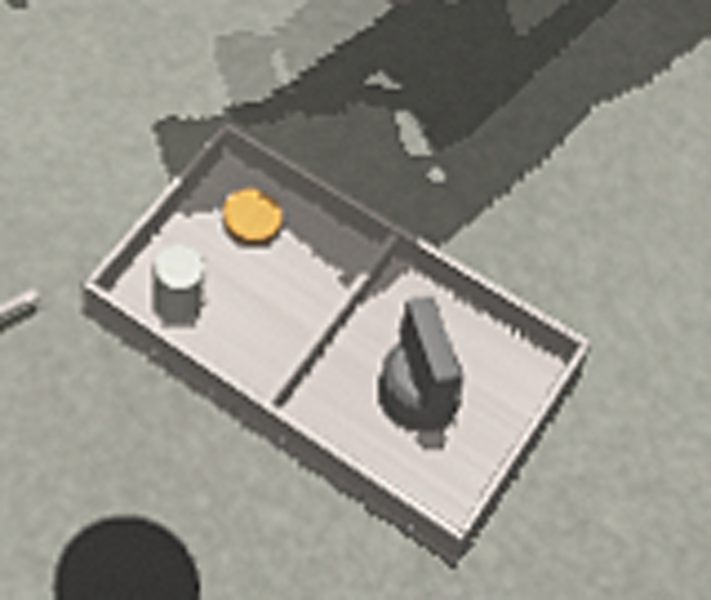

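The nut stands upright on the floor in the middle of the empty compartment (425,375). Its wing top measures about 62 mm (expected 4+58), and the can and disc have not moved. Handing in.

```bash
python3 -c "
from workcell import ctrl
print(ctrl.close_job())"
```

```text
the job is handed in; nothing more can be done
None
```

The nut came free after about 1.5 rad clockwise, was lifted straight off the shaft, and now stands released with its wing up in the tray's empty compartment; the job is handed in, and no verdict was reported.

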